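# Put the pressing weights away in order of size

## Robot

A 6-joint arm with a two-finger parallel gripper is mounted at the origin on the work surface. World frame = base frame: x ahead of the robot, y to its left, z up, the work surface at z = 0. Lengths are in m, angles in rad, forces in N, time in s.
With the tool pointing down it reaches from about 0.35 to 0.775 m from the base axis. Payload 5.5 kg.
Tool frame: the origin (TCP) lies between the finger pads; the fingertips stand 22 mm ahead of it and the grasp point (between the pads) lies 3 mm ahead of it; z points along the fingers, y is the line along which they close (so a half turn about z gives the same grasp; the last joint's range is limited). The gripper opens to 85 mm and grips with 20 to 120 N. Pads are 22 mm wide; open, the fingers measure 114 mm over their backs; the gripper's body (76 mm by 85 mm) begins 54 mm behind the grasp point. The pads swing forward as they close: fully open they stand 13 mm farther back than shut.
Start: joints at [1.094, 0.313, 0.046, 1.304, 0, 1.431], TCP at [0.19, 0.543, 0.253] pointing down, gripper open.
Joint ranges: [-2.76, 2.76], [-0.86, 1.69], [-1.03, 1.26], [-2.2, 2.34], [-1.47, 1.5], [-3.14, 3.14]. Speed limits (rad/s): [2.57, 2.57, 3.14, 3.14, 3.14, 3.14].

## Interface

Orientations are given as a unit quaternion [w, x, y, z].
In Python, from workcell import env gives the robot as it stands.
- The arm moves only by the tool tcp_steps, called after "Call:" by a JSON object that holds its "op" and its "data". Schema: {"type":"object","properties":{"deltas":{"type":"object","properties":{"sx":{"type":"array","items":{"type":"number"},"minItems":1,"maxItems":8},"sy":{"type":"array","items":{"type":"number"},"minItems":1,"maxItems":8},"sz":{"type":"array","items":{"type":"number"},"minItems":1,"maxItems":8},"rx":{"type":"array","items":{"type":"number"},"minItems":1,"maxItems":8},"ry":{"type":"array","items":{"type":"number"},"minItems":1,"maxItems":8},"rz":{"type":"array","items":{"type":"number"},"minItems":1,"maxItems":8}},"additionalProperties":false,"required":["sx","sy","sz","rx","ry","rz"]},"jaw":{"type":"number"},"grip_n":{"type":"number"},"only":{"type":"string"},"quiet":{"type":"boolean"},"lines":{"type":"string"}},"required":["deltas"],"additionalProperties":false}. deltas is an object with one list for each field, all of the same length, 1 to 8, a row being the entries at one place: sx, sy, sz (the shift in shares of 0.75 m (1.0 is 0.75 m)), rx, ry, rz (a rotation vector in parts of the range, where 1.0 means pi rad); each row is the pose to reach, as a shift and turn from the pose commanded when the call began, along the tool's axes at that moment; what a row does not reach only later rows make up. A row lasts 1/8 s, in which the tool goes at most 0.0625 m and 0.188 rad, less where a joint would pass 70% of its speed; a pose out of reach is approached as far as the arm can. jaw is the finger opening in m, set as the call begins (left out keeps the last). The fingers move at their own pace and stop on an object; grip_n is the grip in N (left out, the last holds). Time passes only in rows, so rows that do not move let the fingers close. The tool returns the time, the measured TCP pose, the force, the opening and the grip force at its end. only (a regular expression) keeps the lines of the reply that match it, lines (a string "A,B") keeps lines A to B, and quiet returns only ok. No shift or turn number may pass 1 either way. Input that does not fit is refused with a message, and nothing moves.
- env.get_state(): the state, without advancing time (a new reading comes with each control period).
- env.read_camera(name): name is "scene" or "top"; returns a dict with "image" (384x512x3 uint8, red, green, blue), "K" (3x3 intrinsics, pixels), "D" ([k1, k2, p1, p2, k3] as OpenCV has them; the pictures are not rectified), "R" (3x3) and "t" (3): a world point X has camera coordinates R X + t. Camera axes: x right, y down, z forward; pixel columns grow to the right and rows downward; lengths in m; the calibration is good to about 2 mm. A picture is of the moment at which its call begins. There is no depth.
- env.hand_in(): hands the job in; it is judged then, once.
The state is a dict: "clock": time; "joint_pos": joint angles; "qvel": joint speeds; "tau": joint torques, N m; "tcp_pos": TCP position; "orientation": TCP orientation; "wrist_force": force on the tool from outside, world axes, zero at the start; "ft_torque": the same for the moment, N m; "finger_gap": finger opening in m; "grip_force": force on a finger pad.
Only numpy, scipy, OpenCV 4.12 (cv2) and the standard library are available. Lean on these libraries where they do the work, as an engineer would, in place of code of your own. Each camera call takes 0.05 s, during which the arm holds its last target. There are 200 camera calls.

## Task

The glue has set: take the four steel pressing weights off the tablet and put them away on the aluminium rail in order of size, one upright in the middle of each rubber pad, the smallest on the pad next to the black post and the largest on the pad furthest from it. Do not tip any weight over, and do not shift the tablet.

Things in the scene. Friction and masses are not known exactly. Their poses are not given: they have to be found in the camera images.
- w28: The smallest of four bare steel pressing weights, loose, about 0.12 kg: an upright cylinder 28 mm across and 24 mm high with a grip knob on top (a 12 mm thick neck 5 mm high, then a round head 20 mm across and 17 mm high, so 46 mm in all). Stands on the tablet at the start. Origin: centre of its underside, z up its axis. Grip the knob from above; it is round, so any yaw will do.
- w36: The second smallest of four bare steel pressing weights, loose, about 0.24 kg: an upright cylinder 36 mm across and 30 mm high with a grip knob on top (a 12 mm thick neck 5 mm high, then a round head 20 mm across and 17 mm high, so 52 mm in all). Stands on the tablet at the start. Origin: centre of its underside, z up its axis. Grip the knob from above; it is round, so any yaw will do.
- w44: The second largest of four bare steel pressing weights, loose, about 0.42 kg: an upright cylinder 44 mm across and 36 mm high with a grip knob on top (a 12 mm thick neck 5 mm high, then a round head 20 mm across and 17 mm high, so 58 mm in all). Stands on the tablet at the start. Origin: centre of its underside, z up its axis. Grip the knob from above; it is round, so any yaw will do.
- w52: The largest of four bare steel pressing weights, loose, about 0.68 kg: an upright cylinder 52 mm across and 42 mm high with a grip knob on top (a 12 mm thick neck 5 mm high, then a round head 20 mm across and 17 mm high, so 64 mm in all). Stands on the tablet at the start. Origin: centre of its underside, z up its axis. Grip the knob from above; it is round, so any yaw will do.
- pad_a: One of four alike black rubber pads, round discs 58 mm across and 2 mm thick, fixed in one straight row on a flat aluminium rail (384 x 72 mm, 8 mm thick, lying on the bench). Centres 62 to 86 mm apart. The pads' names say nothing of their order in the row, which changes: go by position. Origin: centre of the underside, 8 mm above the bench; the top of the pad is 2 mm higher. z up.
- pad_b: One of four alike black rubber pads, round discs 58 mm across and 2 mm thick, fixed in one straight row on a flat aluminium rail (384 x 72 mm, 8 mm thick, lying on the bench). Centres 62 to 86 mm apart. The pads' names say nothing of their order in the row, which changes: go by position. Origin: centre of the underside, 8 mm above the bench; the top of the pad is 2 mm higher. z up.
- pad_c: One of four alike black rubber pads, round discs 58 mm across and 2 mm thick, fixed in one straight row on a flat aluminium rail (384 x 72 mm, 8 mm thick, lying on the bench). Centres 62 to 86 mm apart. The pads' names say nothing of their order in the row, which changes: go by position. Origin: centre of the underside, 8 mm above the bench; the top of the pad is 2 mm higher. z up.
- pad_d: One of four alike black rubber pads, round discs 58 mm across and 2 mm thick, fixed in one straight row on a flat aluminium rail (384 x 72 mm, 8 mm thick, lying on the bench). Centres 62 to 86 mm apart. The pads' names say nothing of their order in the row, which changes: go by position. Origin: centre of the underside, 8 mm above the bench; the top of the pad is 2 mm higher. z up.
- post: Black round post 22 mm across and 22 mm high, fixed upright near one end of the rail, in line with the row of pads, about 61 mm from the centre of the nearest pad; either end. At the rail's other end is only a small flat screw head. Origin: centre of its underside on the rail, 8 mm above the bench.
- tablet: The glued-up black tablet lying flat on the green mat, face down, loose, 0.55 kg, 150 x 230 mm (x, y) and 9 mm thick; the four weights stand on its flat back, their centres at least 65 mm apart. Origin: centre of its underside.

How it is judged:
At the end, for the whole second after the job is handed in: Each weight stands upright (within 0.1 rad) and at rest on a pad, its centre within 13 mm of the pad's centre, and going along the row from the post the weights are 28, 36, 44 and 52 mm across; the tablet is within 20 mm of where it lay ((horizontal distance between w28 and pad_a below 0.013 m or horizontal distance between w28 and pad_b below 0.013 m or horizontal distance between w28 and pad_c below 0.013 m or horizontal distance between w28 and pad_d below 0.013 m) and horizontal distance between w28 and post between 0.024 and 0.098 m and height (world z) of w28 between 0.006 and 0.014 m and angle between each of w28, w36, w44, w52's own z axis and vertical below 0.1 rad and linear speed of each of w28, w36, w44, w52 below 0.02 m/s and angular speed of each of w28, w36, w44, w52 below 0.2 rad/s and (horizontal distance between w36 and pad_a below 0.013 m or horizontal distance between w36 and pad_b below 0.013 m or horizontal distance between w36 and pad_c below 0.013 m or horizontal distance between w36 and pad_d below 0.013 m) and horizontal distance between w36 and post between 0.098 and 0.172 m and height (world z) of w36 between 0.006 and 0.014 m and (horizontal distance between w44 and pad_a below 0.013 m or horizontal distance between w44 and pad_b below 0.013 m or horizontal distance between w44 and pad_c below 0.013 m or horizontal distance between w44 and pad_d below 0.013 m) and horizontal distance between w44 and post between 0.172 and 0.246 m and height (world z) of w44 between 0.006 and 0.014 m and (horizontal distance between w52 and pad_a below 0.013 m or horizontal distance between w52 and pad_b below 0.013 m or horizontal distance between w52 and pad_c below 0.013 m or horizontal distance between w52 and pad_d below 0.013 m) and horizontal distance between w52 and post between 0.246 and 0.32 m and height (world z) of w52 between 0.006 and 0.014 m and distance of tablet from where it was at the start of the episode below 0.02 m); the robot touches nothing.
It fails at once if a weight is tipped over (angle between any of w28, w36, w44, w52's own z axis and vertical above 0.8 rad).
It fails at once if the tablet is shifted by more than 20 mm (distance of tablet from where it was at the start of the episode above 0.02 m).
It also fails if it takes over 93 s, if anything falls off the work surface, if the arm or the gripper's body presses on something with over 40 N, if the wrist force passes 120 N, or if a joint passes its speed limit or range.

## Working session

There is one attempt and no reset: what is moved stays moved. The work goes in short steps, Python scripts to look and compute and a tool call to move; the robot and the scene stay as the last step left them, time stands still between calls to the robot, and variables do not carry over. Pictures are saved under pics/ and viewed, at most 15 in all, crops included, and the job is handed in when it is done.

```bash
ls; mkdir -p pics; python3 - <<'E'
from workcell import env
import cv2,numpy as np
s=env.get_state();print(s)
for n in("scene","top"):
    c=env.read_camera(n);cv2.imwrite(f"pics/{n}0.png",c["image"][:,:,::-1]);print(n,c["K"],c["D"],c["R"],c["t"])
E
```

```text
pics
workcell.py
{'clock': 0.0, 'joint_pos': array([ 1.09437933e+00,  3.14054621e-01,  4.49640216e-02,  1.30357473e+00,
       -1.80212613e-05,  1.43122930e+00]), 'qvel': array([ 0.00050154, -0.00037631,  0.00127623, -0.00172139, -0.00092422,
       -0.00069386]), 'tau': array([-4.50801999e-04, -4.80622315e+01,  2.98532706e+01,  1.92543631e-02,
        4.52744018e-05,  1.35347162e-05]), 'tcp_pos': array([0.18982603, 0.54226719, 0.25237185]), 'orientation': array([-2.74703502e-04,  1.67629748e-01,  9.85849580e-01, -8.93259233e-04]), 'wrist_force': array([-0.44988479, -1.55193036, -0.4179056 ]), 'ft_torque': array([ 0.0098602 , -0.03049266, -0.04147762]), 'grip_force': 0.0, 'finger_gap': 0.08541214262771993}
scene [[409.71323083   0.         257.13257346]
 [  0.         409.71323083 195.84987413]
 [  0.           0.           1.        ]] [0.03526612 0.         0.         0.         0.        ] [[-0.03555783  0.99913635 -0.02149893]
 [ 0.62946636  0.00568255 -0.77700696]
 [-0.77621372 -0.04116154 -0.62912478]] [ 0.01207319 -0.28599711  1.15036574]
top [[419.12281759   0.         259.08786335]
 [  0.         419.12281759 189.03989506]
 [  0.           0.           1.        ]] [0.04242348 0.         0.         0.         0.        ] [[ 0.02093676 -0.99915719  0.03530663]
 [-0.98270189 -0.02706579 -0.18320599]
 [ 0.18400718 -0.03086015 -0.98244033]] [-0.01875513  0.55253061  0.5935458 ]
```

View pics/scene0.png

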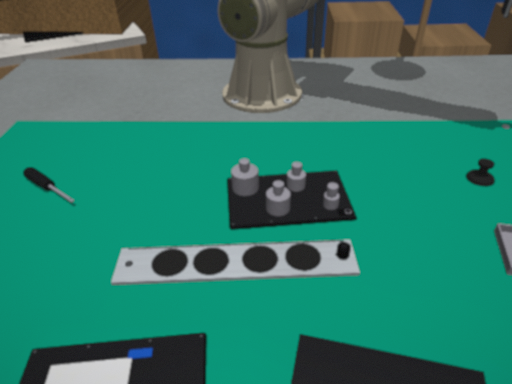

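View pics/top0.png

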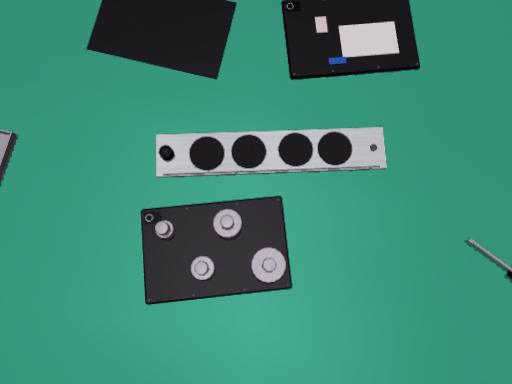

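The scene and top views agree. In the top view the post is at (167,153), with pads from it at x≈207, 249, 296 and 335 (y≈150). The weights are w28 (165,230), w36 (203,268), w44 (227,223) and w52 (269,264). In the scene view they are at (332,196), (296,178), (278,198) and (245,178).

```bash
python3 - <<'E'
import cv2,numpy as np
a=cv2.imread("pics/top0.png")[190:310,130:300];b=cv2.imread("pics/scene0.png")[150:225,220:360]
a=cv2.resize(a,(765,540),interpolation=cv2.INTER_CUBIC);b=cv2.resize(b,(784,420),interpolation=cv2.INTER_CUBIC)
cv2.imwrite("pics/ca.png",a);cv2.imwrite("pics/cb.png",b)
E
```

```text
(no output)
```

View pics/ca.png

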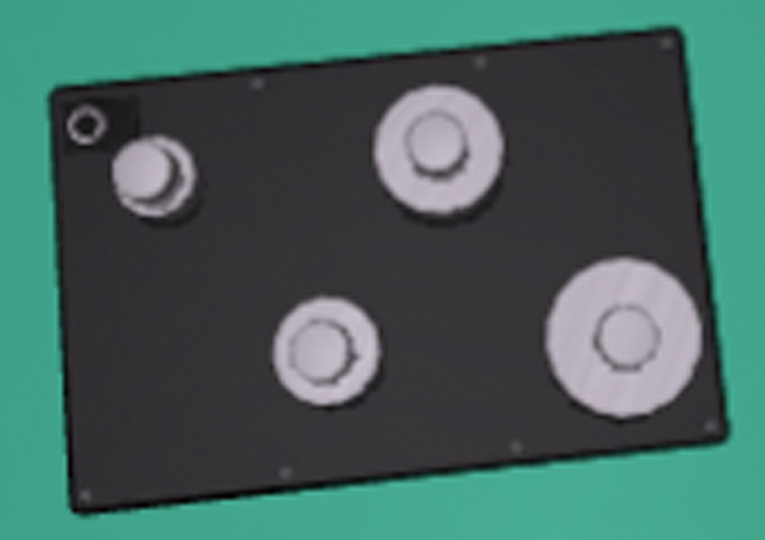

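View pics/cb.png

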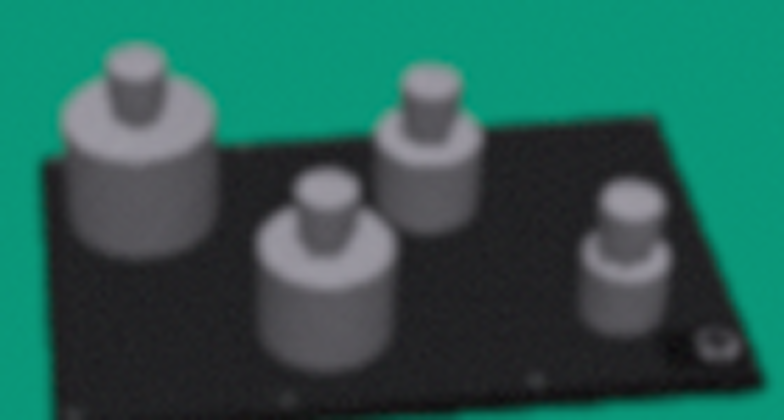

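The top crop shows the knob tops (crop px, scale 4.5) at w28 (141,171), w36 (320,350), w44 (437,142) and w52 (628,337). In the scene crop (scale 5.6) they're at w28 (632,200), w36 (431,82), w44 (327,189) and w52 (136,62). Next I'll triangulate these, and get the pads by contour in both views.

```bash
cat > h.py <<'E'
from workcell import env
import cv2,numpy as np
from scipy.spatial.transform import Rotation as Rot
def norm(c,p): return cv2.undistortPoints(np.float64(p).reshape(-1,1,2),c["K"],c["D"]).reshape(-1,2)
def tri(c1,p1,c2,p2):
    P=[np.c_[c["R"],c["t"]] for c in(c1,c2)]
    X=cv2.triangulatePoints(P[0],P[1],norm(c1,p1).T,norm(c2,p2).T);X=(X[:3]/X[3]).T
    return X
def plane(c,p,z):
    d=np.c_[norm(c,p),np.ones(len(norm(c,p)))]@c["R"];o=-c["R"].T@c["t"]
    return o+d*((z-o[2])/d[:,2])[:,None]
def pads(c,box):
    x0,y0,x1,y1=box;g=cv2.cvtColor(c["image"],cv2.COLOR_RGB2GRAY)[y0:y1,x0:x1]
    m=(g<75).astype(np.uint8);k=cv2.findContours(m,cv2.RETR_EXTERNAL,cv2.CHAIN_APPROX_NONE)[0]
    r=[]
    for q in k:
        if cv2.contourArea(q)>60:
            e=cv2.fitEllipse(q);r.append([e[0][0]+x0,e[0][1]+y0,*e[1]])
    return np.array(sorted(r))
def delta(target,yaw=None):
    "tool-axis shift from the present pose to target TCP"
    s=env.get_state();w,x,y,z=s["orientation"];R=Rot.from_quat([x,y,z,w])
    return R.inv().apply(np.array(target)-s["tcp_pos"]),R
E
python3 - <<'E'
from h import *
np.set_printoptions(precision=4,suppress=True)
s=env.read_camera("scene");t=env.read_camera("top")
T=(np.array([[141,171],[320,350],[437,142],[628,337]])+.5)/4.5-.5+[130,190]
S=(np.array([[632,200],[431,82],[327,189],[136,62]])+.5)/5.6-.5+[220,150]
X=tri(t,T,s,S);print("knob tops\n",X); print("plane,top\n",plane(t,T,.055),"\n",plane(s,S,.055))
for i,h in enumerate([.055,.061,.067,.073]): print(plane(t,T[i:i+1],h),plane(s,S[i:i+1],h))
a=pads(t,(158,131,382,172));b=pads(s,(125,246,352,276));print(a,"\n",b)
try:
    a=a[a[:,2]>20];b=b[b[:,3]>20];A=a[:4,:2];B=b[::-1][:4,:2];P=tri(t,A,s,B);print(P);print(plane(t,A,.01),"\n",plane(s,B,.01))
except Exception as e: print(e)
print(delta([0,0,0])[1].as_matrix())
E
```

```text
knob tops
 [[ 0.4899  0.1403  0.0539]
 [ 0.4328  0.0783  0.0598]
 [ 0.5005  0.0428  0.0659]
 [ 0.4388 -0.0206  0.0719]]
plane,top
 [[ 0.4898  0.1396  0.055 ]
 [ 0.4328  0.078   0.055 ]
 [ 0.5017  0.0424  0.055 ]
 [ 0.439  -0.0226  0.055 ]] 
 [[ 0.4912  0.1405  0.055 ]
 [ 0.4257  0.0795  0.055 ]
 [ 0.4861  0.0439  0.055 ]
 [ 0.4139 -0.0219  0.055 ]]
[[0.4898 0.1396 0.055 ]] [[0.4912 0.1405 0.055 ]]
[[0.4328 0.0774 0.061 ]] [[0.4344 0.0789 0.061 ]]
[[0.5004 0.0419 0.067 ]] [[0.5019 0.0437 0.067 ]]
[[ 0.4389 -0.0215  0.073 ]] [[ 0.4405 -0.0195  0.073 ]]
[[166.2437 152.7384  12.3561  15.1259]
 [206.4563 153.0144  32.1331  33.3737]
 [248.2488 151.1136  32.0061  32.9499]
 [295.146  149.1484  31.8159  32.6525]
 [334.2715 148.0914  31.5517  32.8408]] 
 [[169.3894 262.2447  23.7403  34.3054]
 [210.469  260.9188  24.0715  33.3839]
 [259.5569 258.7306  24.3355  33.1801]
 [302.5799 256.9855  23.4648  33.6554]
 [342.9159 251.4714  12.0205  13.9344]]
[[ 0.6196  0.0828  0.0075]
 [ 0.6248  0.0135  0.008 ]
 [ 0.6306 -0.0651  0.008 ]
 [ 0.6344 -0.1309  0.0081]]
[[ 0.6189  0.0818  0.01  ]
 [ 0.6243  0.0127  0.01  ]
 [ 0.6301 -0.0656  0.01  ]
 [ 0.6339 -0.1314  0.01  ]] 
 [[ 0.6217  0.0832  0.01  ]
 [ 0.6266  0.0143  0.01  ]
 [ 0.6325 -0.064   0.01  ]
 [ 0.6362 -0.1294  0.01  ]]
[[-0.9438  0.3305 -0.0005]
 [ 0.3305  0.9438 -0.001 ]
 [ 0.0001 -0.0011 -1.    ]]
```

Both views agree to within 2 mm on xy and heights: knob tops 54, 60, 66 and 72 mm, pad tops about 8–10 mm. I'll keep the present yaw, use an opening of about 42 mm, and stop the fingertips about 3 mm above each body. The first move is to hover over w28.

```bash
cat > d.py <<'E'
import sys
from h import *
np.set_printoptions(precision=4,suppress=True)
print(delta([float(a) for a in sys.argv[1:4]])[0])
E
python3 d.py .490 .140 .13
```

```text
[-0.4162 -0.2805  0.123 ]
```

Careful with the scale: shifts go in shares of 0.75 m and turns go in shares of pi rad. That gives: -0.39 m / 0.75 = -0.52, -0.35 m / 0.75 = -0.4667.

Call:
{"op": "tcp_steps", "data": {"deltas": {"sx":[-0.0667, -0.1333, -0.2, -0.2667, -0.3333, -0.4, -0.4667, -0.52], "sy":[-0.0453, -0.0893, -0.1333, -0.18, -0.224, -0.2667, -0.3147, -0.3507], "sz":[0.0133, 0.0267, 0.04, 0.0667, 0.08, 0.1067, 0.1333, 0.1467], "rx":[0, 0, 0, 0, 0, 0, 0, 0], "ry":[0, 0, 0, 0, 0, 0, 0, 0], "rz":[0, 0, 0, 0, 0, 0, 0, 0]}, "jaw": 0.042, "grip_n": 50}}

```text
clock: 1.2
tcp_pos: [0.4716, 0.1635, 0.1423]
orientation: [-0.0, 0.168, 0.986, -0.0]
wrist_force: [-0.3, 0.6, -0.4]
finger_gap: 0.0422
grip_force: 0.0
```

Call:
{"op": "tcp_steps", "data": {"deltas": {"sx":[-0.0267, -0.0347, -0.0347, -0.0347], "sy":[-0.0187, -0.0233, -0.0233, -0.0233], "sz":[0.0133, 0.0173, 0.0173, 0.0173], "rx":[0, 0, 0, 0], "ry":[0, 0, 0, 0], "rz":[0, 0, 0, 0]}}}

```text
clock: 1.7
tcp_pos: [0.4895, 0.1415, 0.1307]
orientation: [0.0, 0.167, 0.986, 0.0]
wrist_force: [0.5, -0.9, 0.2]
finger_gap: 0.0416
grip_force: 0.0
```

```bash
python3 d.py .490 .140 .058
python3 - <<'E'
from h import *
c=env.read_camera("top")["image"][150:300,100:300];d=env.read_camera("scene")["image"][100:250,200:400]
cv2.imwrite("pics/v1.png",cv2.resize(np.hstack([c,d])[:,:,::-1],(800,300)))
E
```

```text
[-0.001  -0.0013  0.0727]
```

View pics/v1.png

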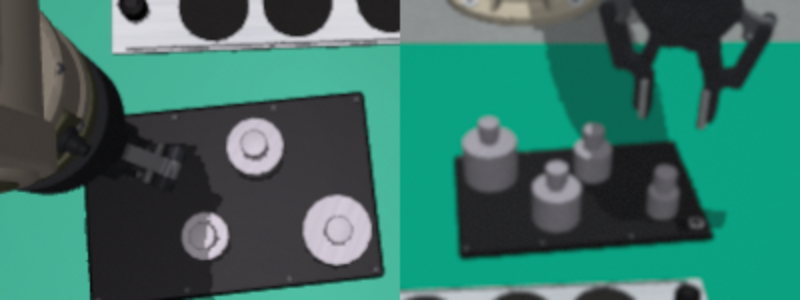

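The gripper hovers over w28 with its fingertips astride the knob: scene-crop tips at (643,115) and (703,127), weight at (663,190). Descending now.

To row units: 0.072 m / 0.75 = 0.096, 0.065 m / 0.75 = 0.0867.

Call:
{"op": "tcp_steps", "data": {"deltas": {"sx":[-0.0013, -0.0013, -0.0013, -0.0013, -0.0013, -0.0013, -0.0013], "sy":[-0.0013, -0.0017, -0.0017, -0.0017, -0.0017, -0.0017, -0.0017], "sz":[0.0267, 0.0533, 0.0733, 0.0867, 0.096, 0.096, 0.096], "rx":[0, 0, 0, 0, 0, 0, 0], "ry":[0, 0, 0, 0, 0, 0, 0], "rz":[0, 0, 0, 0, 0, 0, 0]}}}

```text
clock: 2.68
tcp_pos: [0.4909, 0.139, 0.0587]
orientation: [0.0, 0.168, 0.986, 0.0]
wrist_force: [-0.0, 0.4, 0.6]
finger_gap: 0.042
grip_force: 0.0
```

```bash
python3 - <<'E'
from h import *
c=env.read_camera("top")["image"][180:280,100:250];d=env.read_camera("scene")["image"][130:230,250:400]
cv2.imwrite("pics/v2.png",cv2.resize(np.hstack([c,d])[:,:,::-1],(800,267)))
E
```

```text
(no output)
```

View pics/v2.png

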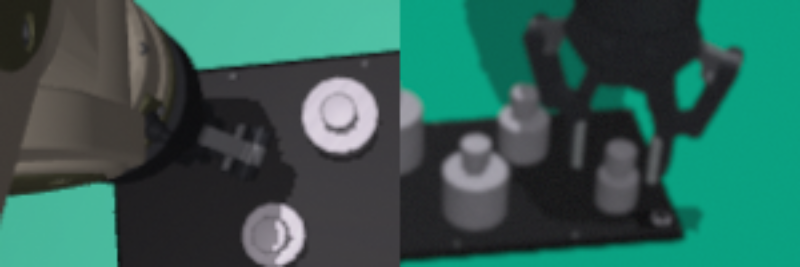

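```bash
python3 - <<'E'
from h import *
c=env.read_camera("scene")
for z in(.03,.033,.036,.04,.045,.05): print(z,((cv2.projectPoints(np.array([[.4905,.1395,z]]),cv2.Rodrigues(c["R"])[0],c["t"],c["K"],c["D"])[0].ravel()-[250,130])*2.667+[400,0]).round(1))
i=c["image"][165:215,300:370];cv2.imwrite("pics/v3.png",cv2.resize(i[:,:,::-1],(700,500),interpolation=cv2.INTER_CUBIC))
E
```

```text
0.03 [614.9 176. ]
0.033 [615.3 172.5]
0.036 [615.7 169.1]
0.04 [616.2 164.5]
0.045 [616.9 158.6]
0.05 [617.6 152.8]
```

View pics/v3.png

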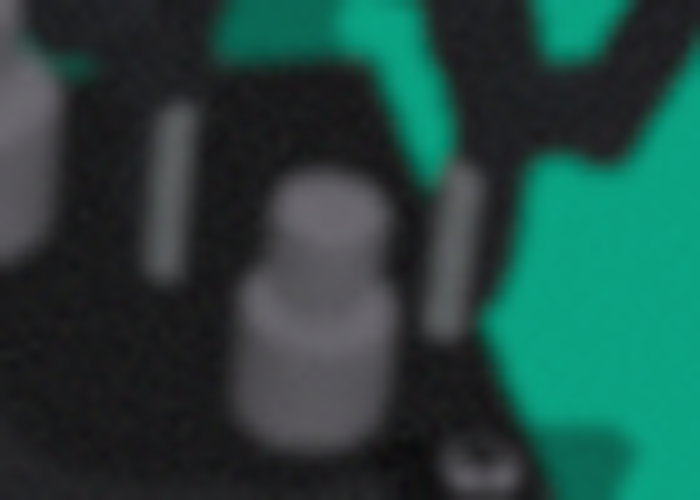

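The pad corners at (165,280) and (443,338) in the crop correspond to tips at z≈0.039, allowing for the pad's near edge. That's about 6 mm above the body top, so I'll close and lift.

Call:
{"op": "tcp_steps", "data": {"deltas": {"sx":[0, 0, 0, 0, 0, 0], "sy":[0, 0, 0, 0, 0, 0], "sz":[0, 0, 0, 0, 0, 0], "rx":[0, 0, 0, 0, 0, 0], "ry":[0, 0, 0, 0, 0, 0], "rz":[0, 0, 0, 0, 0, 0]}, "jaw": 0, "grip_n": 50}}

```text
clock: 3.58
tcp_pos: [0.4908, 0.139, 0.0586]
orientation: [0.0, 0.168, 0.986, 0.0]
wrist_force: [-0.3, 0.6, 4.3]
finger_gap: 0.018
grip_force: 48.8
```

Call:
{"op": "tcp_steps", "data": {"deltas": {"sx":[0, 0, 0, 0, 0, 0], "sy":[0, 0, 0, 0, 0, 0], "sz":[-0.0133, -0.04, -0.0733, -0.1067, -0.12, -0.12], "rx":[0, 0, 0, 0, 0, 0], "ry":[0, 0, 0, 0, 0, 0], "rz":[0, 0, 0, 0, 0, 0]}}}

```text
clock: 4.32
tcp_pos: [0.4907, 0.139, 0.1486]
orientation: [0.0, 0.168, 0.986, 0.0]
wrist_force: [-0.7, 0.2, -0.9]
finger_gap: 0.018
grip_force: 49.0
```

```bash
python3 d.py .620 .0825 .0600
```

```text
[-0.1406 -0.0106  0.0887]
```

To row units: -0.1405 m / 0.75 = -0.1873, -0.135 m / 0.75 = -0.18.

Call:
{"op": "tcp_steps", "data": {"deltas": {"sx":[-0.0333, -0.0733, -0.1133, -0.1533, -0.18, -0.1873, -0.1873, -0.1873], "sy":[-0.0027, -0.0053, -0.0093, -0.012, -0.014, -0.014, -0.014, -0.014], "sz":[0, 0, 0, 0.0133, 0.04, 0.06, 0.08, 0.0933], "rx":[0, 0, 0, 0, 0, 0, 0, 0], "ry":[0, 0, 0, 0, 0, 0, 0, 0], "rz":[0, 0, 0, 0, 0, 0, 0, 0]}}}

```text
clock: 5.32
tcp_pos: [0.6181, 0.0831, 0.0768]
orientation: [-0.001, 0.167, 0.986, -0.0]
wrist_force: [-0.1, 0.3, -1.3]
finger_gap: 0.0182
grip_force: 49.0
```

Call:
{"op": "tcp_steps", "data": {"deltas": {"sx":[0, 0, 0, 0], "sy":[0, 0, 0, 0], "sz":[0.0093, 0.016, 0.016, 0.016], "rx":[0, 0, 0, 0], "ry":[0, 0, 0, 0], "rz":[0, 0, 0, 0]}}}

```text
clock: 5.82
tcp_pos: [0.62, 0.0827, 0.0669]
orientation: [0.0, 0.168, 0.986, 0.0]
wrist_force: [-0.3, -0.7, -1.2]
finger_gap: 0.0182
grip_force: 49.0
```

```bash
python3 d.py .620 .0825 .0595
python3 - <<'E'
from h import *
c=env.read_camera("top")["image"][120:200,140:240];d=env.read_camera("scene")["image"][200:280,270:370]
cv2.imwrite("pics/v4.png",cv2.resize(np.hstack([c,d])[:,:,::-1],(800,320)))
E
```

```text
[-0.0001 -0.0002  0.0074]
```

View pics/v4.png

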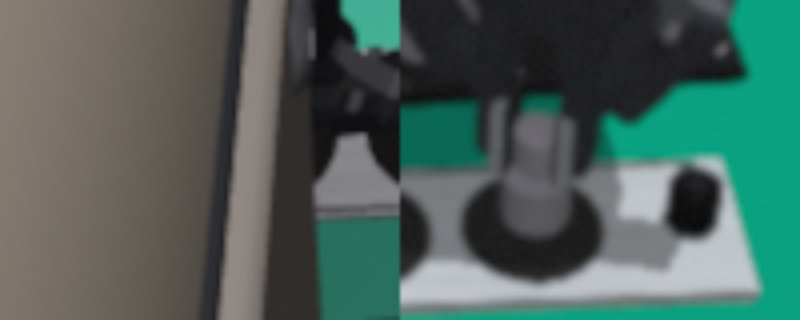

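w28 hangs upright in the scene crop at about (537,225), over the pad's centre (533,228). Lowering gently.

To row units: 0.007 m / 0.75 = 0.0093, 0.006 m / 0.75 = 0.008.

Call:
{"op": "tcp_steps", "data": {"deltas": {"sx":[0, 0, 0, 0], "sy":[0, 0, 0, 0], "sz":[0.004, 0.008, 0.0093, 0.0093], "rx":[0, 0, 0, 0], "ry":[0, 0, 0, 0], "rz":[0, 0, 0, 0]}}}

```text
clock: 6.42
tcp_pos: [0.6197, 0.0826, 0.0597]
orientation: [0.0, 0.168, 0.986, 0.0]
wrist_force: [-0.2, -0.6, 3.1]
finger_gap: 0.0178
grip_force: 49.5
```

Call:
{"op": "tcp_steps", "data": {"deltas": {"sx":[0, 0], "sy":[0, 0], "sz":[0.0013, 0.0013], "rx":[0, 0], "ry":[0, 0], "rz":[0, 0]}}}

```text
clock: 6.68
tcp_pos: [0.62, 0.0826, 0.0596]
orientation: [0.001, 0.168, 0.986, 0.0]
wrist_force: [-1.9, -0.0, 8.6]
finger_gap: 0.0179
grip_force: 50.0
```

To row units: -0.001 m / 0.75 = -0.0013.

Call:
{"op": "tcp_steps", "data": {"deltas": {"sx":[0, 0, 0, 0], "sy":[0, 0, 0, 0], "sz":[-0.0013, -0.0013, -0.0013, -0.0013], "rx":[0, 0, 0, 0], "ry":[0, 0, 0, 0], "rz":[0, 0, 0, 0]}, "jaw": 0.042}}

```text
clock: 7.18
tcp_pos: [0.6195, 0.0826, 0.059]
orientation: [-0.0, 0.168, 0.986, 0.0]
wrist_force: [0.4, 0.5, -1.3]
finger_gap: 0.042
grip_force: 0.0
```

Call:
{"op": "tcp_steps", "data": {"deltas": {"sx":[0, 0, 0, 0, 0], "sy":[0, 0, 0, 0, 0], "sz":[-0.0133, -0.04, -0.0733, -0.1067, -0.1067], "rx":[0, 0, 0, 0, 0], "ry":[0, 0, 0, 0, 0], "rz":[0, 0, 0, 0, 0]}}}

```text
clock: 7.8
tcp_pos: [0.6215, 0.0827, 0.1424]
orientation: [0.003, 0.168, 0.986, 0.001]
wrist_force: [0.8, 0.6, -0.0]
finger_gap: 0.0418
grip_force: 0.0
```

```bash
python3 d.py .4335 .078 .0645
```

```text
[ 0.1763 -0.0667  0.0768]
```

To row units: 0.176 m / 0.75 = 0.2347, 0.17 m / 0.75 = 0.2267.

Call:
{"op": "tcp_steps", "data": {"deltas": {"sx":[0.0333, 0.0733, 0.12, 0.1667, 0.2067, 0.2267, 0.2347, 0.2347], "sy":[-0.0133, -0.028, -0.0453, -0.0627, -0.0787, -0.0867, -0.0889, -0.0889], "sz":[0, 0, 0, 0, 0, 0.0067, 0.02, 0.0267], "rx":[0, 0, 0, 0, 0, 0, 0, 0], "ry":[0, 0, 0, 0, 0, 0, 0, 0], "rz":[0, 0, 0, 0, 0, 0, 0, 0]}}}

```text
clock: 8.8
tcp_pos: [0.4311, 0.0779, 0.1184]
orientation: [-0.0, 0.168, 0.986, 0.0]
wrist_force: [0.8, 0.6, 0.8]
finger_gap: 0.0421
grip_force: 0.0
```

Call:
{"op": "tcp_steps", "data": {"deltas": {"sx":[0, 0, 0], "sy":[0, 0, 0], "sz":[0.0133, 0.0267, 0.0267], "rx":[0, 0, 0], "ry":[0, 0, 0], "rz":[0, 0, 0]}}}

```text
clock: 9.18
tcp_pos: [0.4309, 0.0778, 0.0981]
orientation: [-0.001, 0.168, 0.986, -0.0]
wrist_force: [-0.7, -0.9, -0.1]
finger_gap: 0.042
grip_force: 0.0
```

```bash
python3 d.py .4335 .078 .0645
```

```text
[-0.0024  0.001   0.0336]
```

To row units: 0.0335 m / 0.75 = 0.0447, 0.03 m / 0.75 = 0.04.

Call:
{"op": "tcp_steps", "data": {"deltas": {"sx":[-0.0032, -0.0032, -0.0032, -0.0032, -0.0032], "sy":[0.0013, 0.0013, 0.0013, 0.0013, 0.0013], "sz":[0.0133, 0.0267, 0.04, 0.0447, 0.0447], "rx":[0, 0, 0, 0, 0], "ry":[0, 0, 0, 0, 0], "rz":[0, 0, 0, 0, 0]}}}

```text
clock: 9.8
tcp_pos: [0.4338, 0.078, 0.0655]
orientation: [-0.0, 0.168, 0.986, -0.0]
wrist_force: [-1.0, 0.3, 0.1]
finger_gap: 0.0419
grip_force: 0.0
```

Call:
{"op": "tcp_steps", "data": {"deltas": {"sx":[0, 0, 0, 0, 0], "sy":[0, 0, 0, 0, 0], "sz":[0, 0, 0, 0, 0], "rx":[0, 0, 0, 0, 0], "ry":[0, 0, 0, 0, 0], "rz":[0, 0, 0, 0, 0]}, "jaw": 0, "grip_n": 50}}

```text
clock: 10.42
tcp_pos: [0.4344, 0.078, 0.0663]
orientation: [0.0, 0.168, 0.986, 0.0]
wrist_force: [-0.9, 0.0, 5.2]
finger_gap: 0.018
grip_force: 48.9
```

Call:
{"op": "tcp_steps", "data": {"deltas": {"sx":[0, 0, 0, 0, 0, 0, 0], "sy":[0, 0, 0, 0, 0, 0, 0], "sz":[-0.0133, -0.04, -0.0733, -0.1067, -0.12, -0.12, -0.12], "rx":[0, 0, 0, 0, 0, 0, 0], "ry":[0, 0, 0, 0, 0, 0, 0], "rz":[0, 0, 0, 0, 0, 0, 0]}}}

```text
clock: 11.3
tcp_pos: [0.4334, 0.078, 0.1549]
orientation: [-0.001, 0.168, 0.986, -0.0]
wrist_force: [-0.2, -0.1, -3.0]
finger_gap: 0.018
grip_force: 49.0
```

```bash
python3 d.py .6252 .0138 .0655
```

```text
[-0.2024  0.0029  0.089 ]
```

To row units: -0.2024 m / 0.75 = -0.2699, -0.055 m / 0.75 = -0.0733.

Call:
{"op": "tcp_steps", "data": {"deltas": {"sx":[-0.0333, -0.0733, -0.12, -0.1667, -0.2133, -0.2533, -0.2693, -0.2699], "sy":[0, 0.0013, 0.0013, 0.0027, 0.0027, 0.004, 0.004, 0.004], "sz":[0, 0, 0, 0, 0, 0.0133, 0.04, 0.0667], "rx":[0, 0, 0, 0, 0, 0, 0, 0], "ry":[0, 0, 0, 0, 0, 0, 0, 0], "rz":[0, 0, 0, 0, 0, 0, 0, 0]}}}

```text
clock: 12.3
tcp_pos: [0.6254, 0.0138, 0.103]
orientation: [-0.001, 0.168, 0.986, -0.0]
wrist_force: [-0.2, 1.0, -2.5]
finger_gap: 0.0179
grip_force: 49.0
```

Call:
{"op": "tcp_steps", "data": {"deltas": {"sx":[0, 0, 0, 0], "sy":[0, 0, 0, 0], "sz":[0.02, 0.0373, 0.0373, 0.0373], "rx":[0, 0, 0, 0], "ry":[0, 0, 0, 0], "rz":[0, 0, 0, 0]}}}

```text
clock: 12.8
tcp_pos: [0.6264, 0.014, 0.0785]
orientation: [0.001, 0.168, 0.986, 0.0]
wrist_force: [-0.3, -0.1, -1.7]
finger_gap: 0.018
grip_force: 49.0
```

```bash
python3 d.py .6252 .0138 .0665
python3 - <<'E'
from h import *
d=env.read_camera("scene")["image"][130:280,170:370]
cv2.imwrite("pics/v5.png",cv2.resize(d[:,:,::-1],(800,600)))
E
```

```text
[ 0.0011 -0.0006  0.012 ]
```

View pics/v5.png

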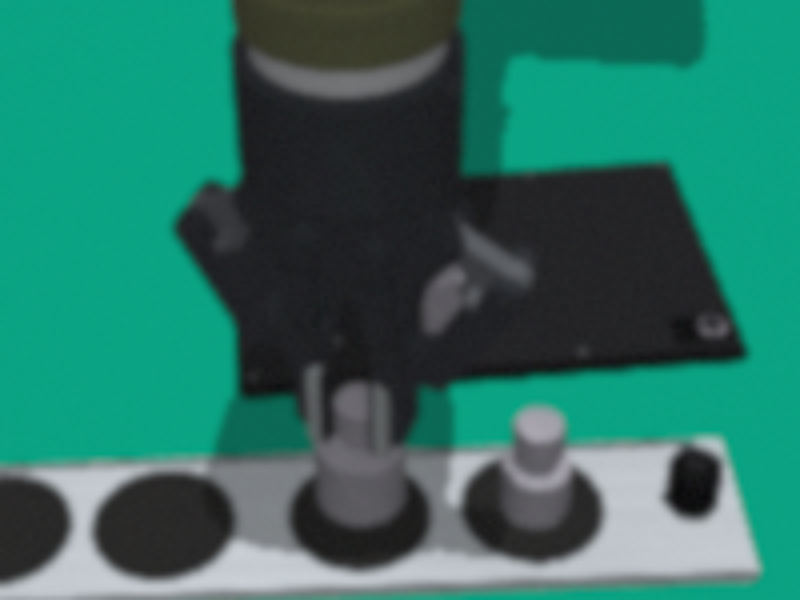

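w28 stands upright, centred on the post-side pad (536,505). w36 hangs upright above the second pad (360,515), and the tablet hasn't moved. Lowering.

To row units: 0.0115 m / 0.75 = 0.0153, 0.011 m / 0.75 = 0.0147.

Call:
{"op": "tcp_steps", "data": {"deltas": {"sx":[0.0013, 0.0013, 0.0013, 0.0013, 0.0013], "sy":[0, 0, 0, 0, 0], "sz":[0.0053, 0.0107, 0.0147, 0.0153, 0.0153], "rx":[0, 0, 0, 0, 0], "ry":[0, 0, 0, 0, 0], "rz":[0, 0, 0, 0, 0]}}}

```text
clock: 13.48
tcp_pos: [0.6252, 0.0143, 0.0674]
orientation: [0.0, 0.168, 0.986, 0.0]
wrist_force: [-2.8, 0.2, 5.8]
finger_gap: 0.0178
grip_force: 49.8
```

Contact. Release it and go for w44.

To row units: -0.0005 m / 0.75 = -0.0007.

Call:
{"op": "tcp_steps", "data": {"deltas": {"sx":[0, 0, 0, 0], "sy":[0, 0, 0, 0], "sz":[-0.0007, -0.0007, -0.0007, -0.0007], "rx":[0, 0, 0, 0], "ry":[0, 0, 0, 0], "rz":[0, 0, 0, 0]}, "jaw": 0.042}}

```text
clock: 13.98
tcp_pos: [0.6251, 0.0143, 0.0667]
orientation: [-0.0, 0.168, 0.986, 0.0]
wrist_force: [0.4, -0.6, 0.0]
finger_gap: 0.0421
grip_force: 0.0
```

Call:
{"op": "tcp_steps", "data": {"deltas": {"sx":[0, 0, 0, 0, 0, 0], "sy":[0, 0, 0, 0, 0, 0], "sz":[-0.0133, -0.04, -0.0733, -0.1, -0.1, -0.1], "rx":[0, 0, 0, 0, 0, 0], "ry":[0, 0, 0, 0, 0, 0], "rz":[0, 0, 0, 0, 0, 0]}}}

```text
clock: 14.72
tcp_pos: [0.6249, 0.0143, 0.1414]
orientation: [-0.0, 0.168, 0.986, 0.0]
wrist_force: [-0.2, -0.6, -0.4]
finger_gap: 0.0423
grip_force: 0.0
```

```bash
python3 d.py .501 .0428 .071
```

```text
[ 0.1263 -0.014   0.0704]
```

To row units: 0.126 m / 0.75 = 0.168, 0.11 m / 0.75 = 0.1467.

Call:
{"op": "tcp_steps", "data": {"deltas": {"sx":[0.0333, 0.0733, 0.1133, 0.1467, 0.168, 0.168, 0.168, 0.168], "sy":[-0.004, -0.008, -0.012, -0.016, -0.0187, -0.0187, -0.0187, -0.0187], "sz":[0, 0, 0, 0, 0.0067, 0.0267, 0.04, 0.04], "rx":[0, 0, 0, 0, 0, 0, 0, 0], "ry":[0, 0, 0, 0, 0, 0, 0, 0], "rz":[0, 0, 0, 0, 0, 0, 0, 0]}}}

```text
clock: 15.72
tcp_pos: [0.5013, 0.0425, 0.1102]
orientation: [-0.001, 0.168, 0.986, -0.0]
wrist_force: [-0.5, -0.5, 0.4]
finger_gap: 0.0422
grip_force: 0.0
```

```bash
python3 d.py .501 .0428 .071
```

```text
[0.0003 0.0002 0.0392]
```

To row units: 0.039 m / 0.75 = 0.052, 0.035 m / 0.75 = 0.0467.

Call:
{"op": "tcp_steps", "data": {"deltas": {"sx":[0, 0, 0, 0, 0], "sy":[0, 0, 0, 0, 0], "sz":[0.016, 0.0333, 0.0467, 0.052, 0.052], "rx":[0, 0, 0, 0, 0], "ry":[0, 0, 0, 0, 0], "rz":[0, 0, 0, 0, 0]}}}

```text
clock: 16.35
tcp_pos: [0.5014, 0.0427, 0.0725]
orientation: [-0.0, 0.168, 0.986, 0.0]
wrist_force: [0.5, 0.3, 0.4]
finger_gap: 0.0421
grip_force: 0.0
```

Call:
{"op": "tcp_steps", "data": {"deltas": {"sx":[0, 0, 0, 0, 0], "sy":[0, 0, 0, 0, 0], "sz":[0, 0, 0, 0, 0], "rx":[0, 0, 0, 0, 0], "ry":[0, 0, 0, 0, 0], "rz":[0, 0, 0, 0, 0]}, "jaw": 0, "grip_n": 60}}

```text
clock: 16.98
tcp_pos: [0.502, 0.0428, 0.0735]
orientation: [0.001, 0.168, 0.986, 0.0]
wrist_force: [-1.4, 1.4, 5.4]
finger_gap: 0.0171
grip_force: 58.8
```

Call:
{"op": "tcp_steps", "data": {"deltas": {"sx":[0, 0, 0, 0, 0, 0, 0], "sy":[0, 0, 0, 0, 0, 0, 0], "sz":[-0.0133, -0.04, -0.0733, -0.1067, -0.12, -0.12, -0.12], "rx":[0, 0, 0, 0, 0, 0, 0], "ry":[0, 0, 0, 0, 0, 0, 0], "rz":[0, 0, 0, 0, 0, 0, 0]}}}

```text
clock: 17.85
tcp_pos: [0.5008, 0.0427, 0.1617]
orientation: [-0.001, 0.168, 0.986, -0.0]
wrist_force: [1.0, 0.4, -4.2]
finger_gap: 0.0172
grip_force: 58.7
```

```bash
python3 d.py .631 -.0648 .082
```

```text
[-0.1586 -0.0584  0.0794]
```

To row units: -0.1585 m / 0.75 = -0.2113, -0.145 m / 0.75 = -0.1933.

Call:
{"op": "tcp_steps", "data": {"deltas": {"sx":[-0.0333, -0.0733, -0.1133, -0.1533, -0.1933, -0.2113, -0.2113, -0.2113], "sy":[-0.0133, -0.0267, -0.0427, -0.0573, -0.0707, -0.0779, -0.0779, -0.0779], "sz":[0, 0, 0, 0, 0.0067, 0.0333, 0.06, 0.0867], "rx":[0, 0, 0, 0, 0, 0, 0, 0], "ry":[0, 0, 0, 0, 0, 0, 0, 0], "rz":[0, 0, 0, 0, 0, 0, 0, 0]}}}

```text
clock: 18.85
tcp_pos: [0.6301, -0.0643, 0.0946]
orientation: [-0.002, 0.168, 0.986, 0.0]
wrist_force: [-0.0, 0.3, -3.7]
finger_gap: 0.0172
grip_force: 58.8
```

Call:
{"op": "tcp_steps", "data": {"deltas": {"sx":[0, 0, 0, 0], "sy":[0, 0, 0, 0], "sz":[0.0133, 0.0187, 0.0187, 0.0187], "rx":[0, 0, 0, 0], "ry":[0, 0, 0, 0], "rz":[0, 0, 0, 0]}}}

```text
clock: 19.35
tcp_pos: [0.6325, -0.0649, 0.0847]
orientation: [0.001, 0.168, 0.986, 0.0]
wrist_force: [1.3, -0.5, -4.3]
finger_gap: 0.0175
grip_force: 58.8
```

```bash
python3 d.py .631 -.0648 .074
python3 - <<'E'
from h import *
d=env.read_camera("scene")["image"][130:280,170:370]
cv2.imwrite("pics/v6.png",cv2.resize(d[:,:,::-1],(800,600)))
E
```

```text
[ 0.0014 -0.0004  0.0106]
```

View pics/v6.png

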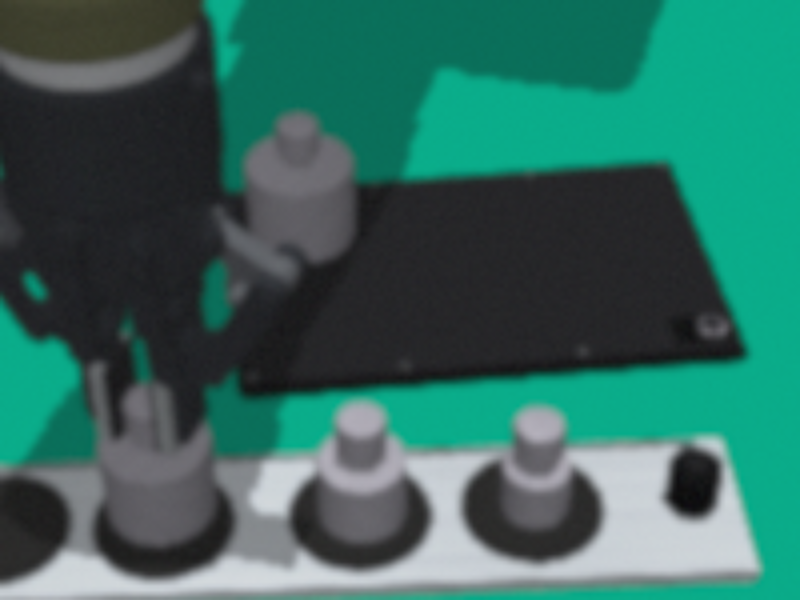

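w28 (536) and w36 (360) stand centred on their pads. w44 hangs upright over pad 3 at (160,515), and the tablet is unmoved. Lower and release, then go for w52.

To row units: 0.0105 m / 0.75 = 0.014, 0.0095 m / 0.75 = 0.0127.

Call:
{"op": "tcp_steps", "data": {"deltas": {"sx":[0.0013, 0.0013, 0.0013, 0.0013, 0.0013], "sy":[0, 0, 0, 0, 0], "sz":[0.0053, 0.0107, 0.0127, 0.014, 0.014], "rx":[0, 0, 0, 0, 0], "ry":[0, 0, 0, 0, 0], "rz":[0, 0, 0, 0, 0]}}}

```text
clock: 20.02
tcp_pos: [0.6309, -0.0645, 0.0746]
orientation: [0.0, 0.168, 0.986, -0.0]
wrist_force: [-2.8, 0.4, 5.3]
finger_gap: 0.0174
grip_force: 59.8
```

To row units: -0.0005 m / 0.75 = -0.0007.

Call:
{"op": "tcp_steps", "data": {"deltas": {"sx":[0, 0, 0, 0], "sy":[0, 0, 0, 0], "sz":[-0.0007, -0.0007, -0.0007, -0.0007], "rx":[0, 0, 0, 0], "ry":[0, 0, 0, 0], "rz":[0, 0, 0, 0]}, "jaw": 0.042}}

```text
clock: 20.52
tcp_pos: [0.631, -0.0645, 0.0737]
orientation: [0.0, 0.168, 0.986, 0.0]
wrist_force: [0.2, -0.1, -0.9]
finger_gap: 0.0419
grip_force: 0.0
```

Call:
{"op": "tcp_steps", "data": {"deltas": {"sx":[0, 0, 0, 0, 0, 0], "sy":[0, 0, 0, 0, 0, 0], "sz":[-0.0133, -0.04, -0.0733, -0.1, -0.1, -0.1], "rx":[0, 0, 0, 0, 0, 0], "ry":[0, 0, 0, 0, 0, 0], "rz":[0, 0, 0, 0, 0, 0]}}}

```text
clock: 21.28
tcp_pos: [0.6307, -0.0644, 0.1484]
orientation: [-0.0, 0.168, 0.986, 0.0]
wrist_force: [-0.6, -0.8, -0.4]
finger_gap: 0.0421
grip_force: 0.0
```

```bash
python3 d.py .4392 -.0207 .077
```

```text
[ 0.1951 -0.022   0.0714]
```

To row units: 0.195 m / 0.75 = 0.26, 0.185 m / 0.75 = 0.2467.

Call:
{"op": "tcp_steps", "data": {"deltas": {"sx":[0.04, 0.08, 0.1267, 0.1733, 0.22, 0.2467, 0.26, 0.26], "sy":[-0.004, -0.0093, -0.0147, -0.02, -0.0253, -0.028, -0.0293, -0.0293], "sz":[0, 0, 0, 0, 0, 0.0067, 0.0267, 0.04], "rx":[0, 0, 0, 0, 0, 0, 0, 0], "ry":[0, 0, 0, 0, 0, 0, 0, 0], "rz":[0, 0, 0, 0, 0, 0, 0, 0]}}}

```text
clock: 22.28
tcp_pos: [0.4381, -0.0204, 0.1175]
orientation: [-0.001, 0.168, 0.986, 0.0]
wrist_force: [0.8, 0.7, -0.8]
finger_gap: 0.0421
grip_force: 0.0
```

Call:
{"op": "tcp_steps", "data": {"deltas": {"sx":[0, 0], "sy":[0, 0], "sz":[0, 0], "rx":[0, 0], "ry":[0, 0], "rz":[0, 0]}}}

```text
clock: 22.52
tcp_pos: [0.4403, -0.021, 0.1188]
orientation: [0.0, 0.168, 0.986, 0.0]
wrist_force: [0.1, 0.4, 0.3]
finger_gap: 0.0421
grip_force: 0.0
```

```bash
python3 d.py .4392 -.0207 .077
```

```text
[ 0.0011 -0.0001  0.0418]
```

To row units: 0.041 m / 0.75 = 0.0547, 0.036 m / 0.75 = 0.048.

Call:
{"op": "tcp_steps", "data": {"deltas": {"sx":[0.0013, 0.0013, 0.0013, 0.0013, 0.0013], "sy":[0, 0, 0, 0, 0], "sz":[0.016, 0.0333, 0.048, 0.0547, 0.0547], "rx":[0, 0, 0, 0, 0], "ry":[0, 0, 0, 0, 0], "rz":[0, 0, 0, 0, 0]}}}

```text
clock: 23.15
tcp_pos: [0.4383, -0.0204, 0.0772]
orientation: [-0.001, 0.168, 0.986, 0.0]
wrist_force: [0.4, -0.2, -0.2]
finger_gap: 0.042
grip_force: 0.0
```

Call:
{"op": "tcp_steps", "data": {"deltas": {"sx":[0, 0, 0, 0, 0], "sy":[0, 0, 0, 0, 0], "sz":[0, 0, 0, 0, 0], "rx":[0, 0, 0, 0, 0], "ry":[0, 0, 0, 0, 0], "rz":[0, 0, 0, 0, 0]}, "jaw": 0, "grip_n": 80}}

```text
clock: 23.78
tcp_pos: [0.4391, -0.0204, 0.0785]
orientation: [0.001, 0.168, 0.986, 0.0]
wrist_force: [-1.2, 1.9, 5.5]
finger_gap: 0.0173
grip_force: 78.1
```

Call:
{"op": "tcp_steps", "data": {"deltas": {"sx":[0, 0, 0, 0, 0, 0, 0], "sy":[0, 0, 0, 0, 0, 0, 0], "sz":[-0.0133, -0.04, -0.0733, -0.1067, -0.12, -0.12, -0.12], "rx":[0, 0, 0, 0, 0, 0, 0], "ry":[0, 0, 0, 0, 0, 0, 0], "rz":[0, 0, 0, 0, 0, 0, 0]}}}

```text
clock: 24.65
tcp_pos: [0.4378, -0.0203, 0.1666]
orientation: [-0.001, 0.168, 0.986, 0.0]
wrist_force: [0.3, -0.4, -7.1]
finger_gap: 0.0166
grip_force: 78.4
```

```bash
python3 d.py .635 -.1305 .087
```

```text
[-0.2227 -0.0388  0.0792]
```

To row units: -0.2225 m / 0.75 = -0.2967, -0.13 m / 0.75 = -0.1733.

Call:
{"op": "tcp_steps", "data": {"deltas": {"sx":[-0.0333, -0.08, -0.1267, -0.1733, -0.22, -0.2667, -0.2933, -0.2967], "sy":[-0.0053, -0.0133, -0.0227, -0.0307, -0.0387, -0.0467, -0.0513, -0.0517], "sz":[0, 0, 0, 0, 0, 0, 0, 0.02], "rx":[0, 0, 0, 0, 0, 0, 0, 0], "ry":[0, 0, 0, 0, 0, 0, 0, 0], "rz":[0, 0, 0, 0, 0, 0, 0, 0]}}}

```text
clock: 25.65
tcp_pos: [0.6372, -0.1316, 0.1514]
orientation: [0.0, 0.168, 0.986, -0.0]
wrist_force: [-0.1, 0.3, -7.7]
finger_gap: 0.017
grip_force: 78.4
```

Call:
{"op": "tcp_steps", "data": {"deltas": {"sx":[0, 0, 0, 0, 0, 0, 0], "sy":[0, 0, 0, 0, 0, 0, 0], "sz":[0.02, 0.04, 0.0667, 0.0827, 0.0853, 0.0853, 0.0853], "rx":[0, 0, 0, 0, 0, 0, 0], "ry":[0, 0, 0, 0, 0, 0, 0], "rz":[0, 0, 0, 0, 0, 0, 0]}}}

```text
clock: 26.52
tcp_pos: [0.6365, -0.1308, 0.0898]
orientation: [0.001, 0.168, 0.986, -0.0]
wrist_force: [-0.0, 0.5, -6.0]
finger_gap: 0.0169
grip_force: 78.4
```

```bash
python3 d.py .635 -.1305 .079
python3 - <<'E'
from h import *
d=env.read_camera("scene")["image"][160:310,120:320]
cv2.imwrite("pics/v7.png",cv2.resize(d[:,:,::-1],(800,600)))
E
```

```text
[ 0.0016 -0.0002  0.0108]
```

View pics/v7.png

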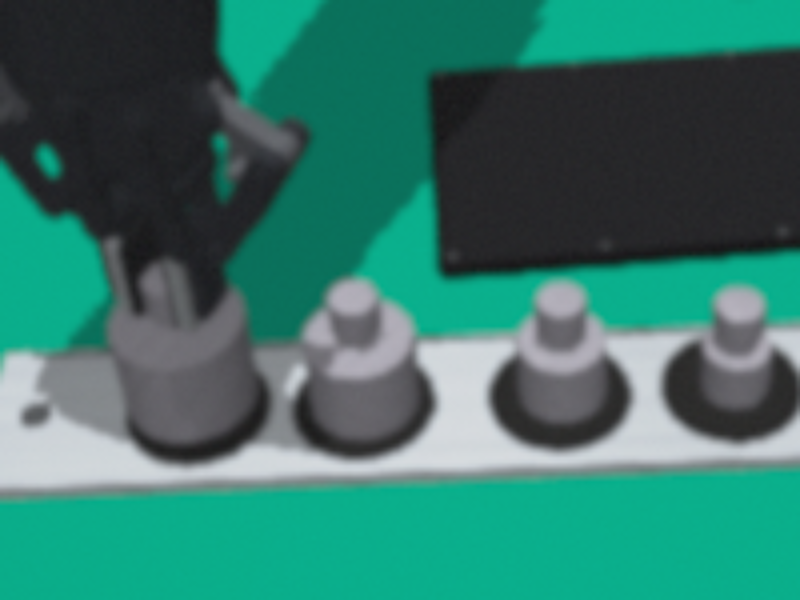

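w44 (pad at 365,410), w36 and w28 stand centred on their pads. w52 has swung a few degrees in the grip, base toward +y: its axis runs (195,420)→(175,320). I'll lower to light contact and reduce the grip so the pad squares it up.

To row units: 0.0065 m / 0.75 = 0.0087, 0.005 m / 0.75 = 0.0067.

Call:
{"op": "tcp_steps", "data": {"deltas": {"sx":[0.002, 0.002, 0.002, 0.002, 0.002], "sy":[0, 0, 0, 0, 0], "sz":[0.004, 0.0067, 0.0087, 0.0087, 0.0087], "rx":[0, 0, 0, 0, 0], "ry":[0, 0, 0, 0, 0], "rz":[0, 0, 0, 0, 0]}}}

```text
clock: 27.2
tcp_pos: [0.6345, -0.1301, 0.0823]
orientation: [0.0, 0.168, 0.986, 0.0]
wrist_force: [0.5, 0.7, -6.5]
finger_gap: 0.0166
grip_force: 78.4
```

Call:
{"op": "tcp_steps", "data": {"deltas": {"sx":[0, 0], "sy":[0, 0], "sz":[0.0013, 0.0013], "rx":[0, 0], "ry":[0, 0], "rz":[0, 0]}}}

```text
clock: 27.45
tcp_pos: [0.6344, -0.1301, 0.0812]
orientation: [-0.0, 0.168, 0.986, 0.0]
wrist_force: [0.2, 0.4, -5.9]
finger_gap: 0.0168
grip_force: 78.4
```

Call:
{"op": "tcp_steps", "data": {"deltas": {"sx":[0, 0], "sy":[0, 0], "sz":[0.0013, 0.0013], "rx":[0, 0], "ry":[0, 0], "rz":[0, 0]}}}

```text
clock: 27.7
tcp_pos: [0.6344, -0.1301, 0.0802]
orientation: [-0.0, 0.168, 0.986, 0.0]
wrist_force: [0.2, 0.9, -5.9]
finger_gap: 0.0162
grip_force: 78.4
```

To row units: 0.001 m / 0.75 = 0.0013.

Call:
{"op": "tcp_steps", "data": {"deltas": {"sx":[0, 0], "sy":[0, 0], "sz":[0.0013, 0.0013], "rx":[0, 0], "ry":[0, 0], "rz":[0, 0]}}}

```text
clock: 27.95
tcp_pos: [0.6345, -0.1302, 0.0796]
orientation: [0.0, 0.168, 0.986, -0.0]
wrist_force: [-1.1, 0.6, -4.2]
finger_gap: 0.0167
grip_force: 78.9
```

Call:
{"op": "tcp_steps", "data": {"deltas": {"sx":[0, 0], "sy":[0, 0], "sz":[0.0013, 0.0013], "rx":[0, 0], "ry":[0, 0], "rz":[0, 0]}}}

```text
clock: 28.2
tcp_pos: [0.6346, -0.1302, 0.0795]
orientation: [0.001, 0.168, 0.986, -0.0]
wrist_force: [-4.0, 1.2, 5.1]
finger_gap: 0.0167
grip_force: 79.3
```

```bash
python3 - <<'E'
from h import *
d=env.read_camera("scene")["image"][205:280,120:220]
cv2.imwrite("pics/v8.png",cv2.resize(d[:,:,::-1],(800,600)))
E
```

```text
(no output)
```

View pics/v8.png

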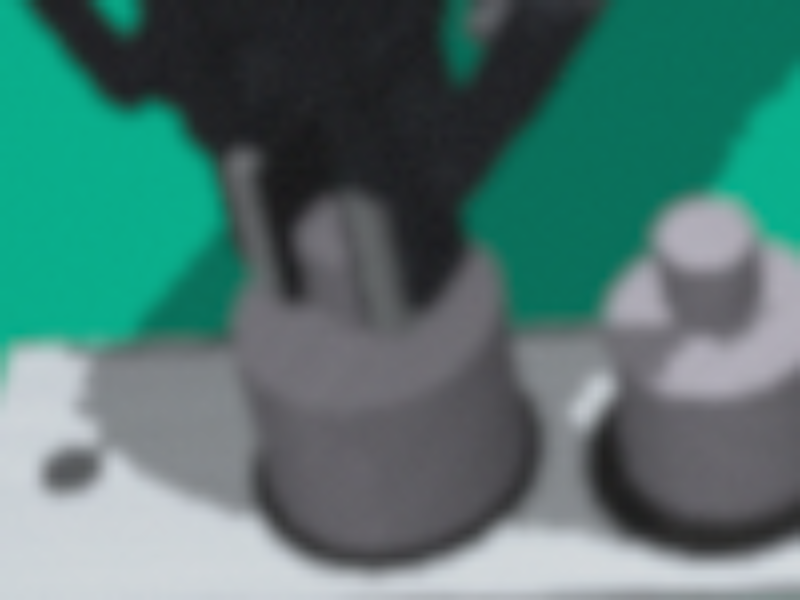

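The low edge touches and the base is centred at about (400,460), against the pad centre (395,458). The tilt is roughly 8°. I'll loosen to 20 N so it settles, then release.

Call:
{"op": "tcp_steps", "data": {"deltas": {"sx":[0, 0, 0], "sy":[0, 0, 0], "sz":[0, 0, 0], "rx":[0, 0, 0], "ry":[0, 0, 0], "rz":[0, 0, 0]}, "jaw": 0, "grip_n": 20}}

```text
clock: 28.62
tcp_pos: [0.6346, -0.1301, 0.0795]
orientation: [0.001, 0.168, 0.986, -0.0]
wrist_force: [-4.3, 0.6, 6.5]
finger_gap: 0.0169
grip_force: 79.3
```

Call:
{"op": "tcp_steps", "data": {"deltas": {"sx":[0, 0, 0], "sy":[0, 0, 0], "sz":[0, 0, 0], "rx":[0, 0, 0], "ry":[0, 0, 0], "rz":[0, 0, 0]}, "jaw": 0.022}}

```text
clock: 29.0
tcp_pos: [0.6348, -0.1303, 0.0783]
orientation: [0.0, 0.168, 0.986, 0.0]
wrist_force: [-0.2, 0.2, -0.4]
finger_gap: 0.0224
grip_force: 0.0
```

Call:
{"op": "tcp_steps", "data": {"deltas": {"sx":[0, 0, 0], "sy":[0, 0, 0], "sz":[-0.0013, -0.0013, -0.0013], "rx":[0, 0, 0], "ry":[0, 0, 0], "rz":[0, 0, 0]}, "jaw": 0.042}}

```text
clock: 29.38
tcp_pos: [0.6345, -0.1301, 0.0793]
orientation: [0.0, 0.168, 0.986, 0.0]
wrist_force: [0.2, 1.2, -0.3]
finger_gap: 0.0416
grip_force: 0.0
```

Call:
{"op": "tcp_steps", "data": {"deltas": {"sx":[0, 0, 0, 0, 0.04, 0.1067, 0.1733, 0.24], "sy":[0, 0, 0, 0, 0, 0, 0, 0], "sz":[-0.0133, -0.04, -0.0733, -0.12, -0.16, -0.1733, -0.1733, -0.1733], "rx":[0, 0, 0, 0, 0, 0, 0, 0], "ry":[0, 0, 0, 0, 0, 0, 0, 0], "rz":[0, 0, 0, 0, 0, 0, 0, 0]}}}

```text
clock: 30.38
tcp_pos: [0.4634, -0.0702, 0.2103]
orientation: [0.001, 0.168, 0.986, -0.0]
wrist_force: [-0.4, -0.4, 0.0]
finger_gap: 0.0419
grip_force: 0.0
```

Call:
{"op": "tcp_steps", "data": {"deltas": {"sx":[0.0533, 0.0933, 0.0933, 0.0933, 0.0933, 0.0933, 0.0933], "sy":[-0.04, -0.1067, -0.1733, -0.2267, -0.2667, -0.2667, -0.2667], "sz":[0, 0, 0, 0, 0, 0, 0], "rx":[0, 0, 0, 0, 0, 0, 0], "ry":[0, 0, 0, 0, 0, 0, 0], "rz":[0, 0, 0, 0, 0, 0, 0]}}}

```text
clock: 31.25
tcp_pos: [0.3324, -0.2359, 0.2096]
orientation: [0.0, 0.168, 0.986, 0.0]
wrist_force: [-0.7, 0.8, 0.8]
finger_gap: 0.0419
grip_force: 0.0
```

```bash
python3 - <<'E'
from h import *
t=env.read_camera("top");s=env.read_camera("scene")
cv2.imwrite("pics/f1.png",cv2.resize(t["image"][115:310,135:400][:,:,::-1],(795,585),interpolation=cv2.INTER_CUBIC))
cv2.imwrite("pics/f2.png",cv2.resize(s["image"][150:290,110:370][:,:,::-1],(780,420),interpolation=cv2.INTER_CUBIC))
E
```

```text
(no output)
```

View pics/f1.png

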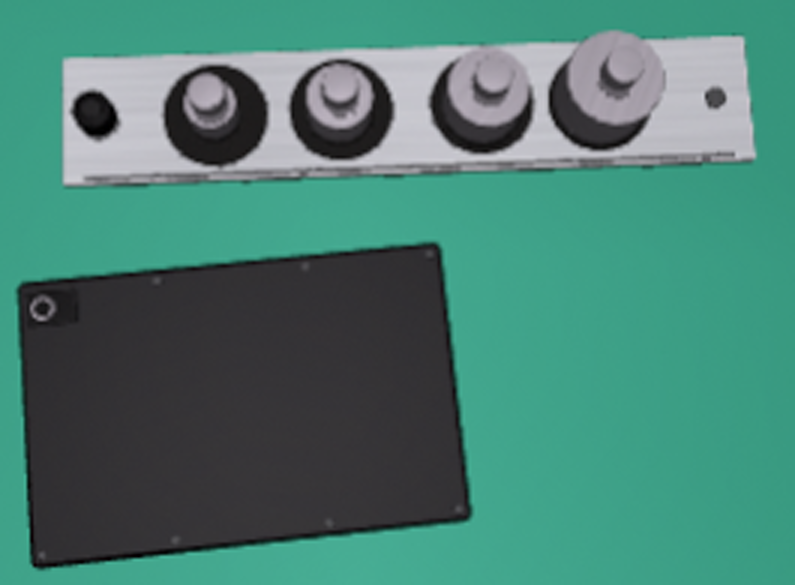

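View pics/f2.png

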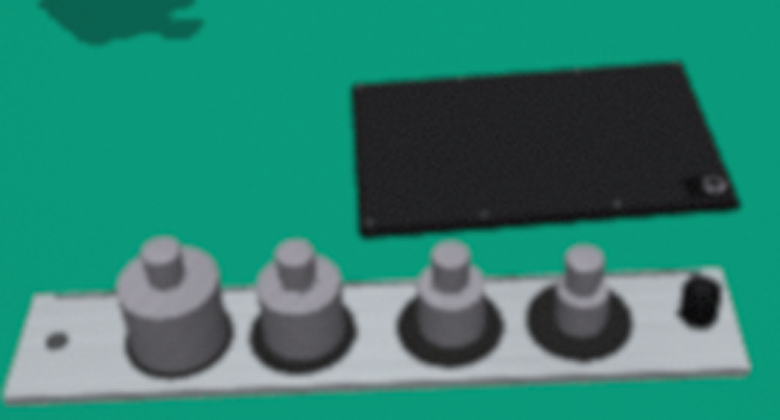

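All four weights are on their pads: top-view knobs at (210,87), (340,82), (493,73) and (628,60); scene-view tops at (584,256), (450,252), (295,250) and (162,247). w52 still looks slightly offset, so I'll triangulate each knob against its pad.

```bash
python3 - <<'E'
from h import *
np.set_printoptions(precision=4,suppress=True)
t=env.read_camera("top");s=env.read_camera("scene")
T=(np.array([[209,90],[340,84],[493,74],[627,61]])+.5)/3-.5+[135,115]
S=(np.array([[584,257],[450,252],[295,250],[161,247]])+.5)/3-.5+[110,150]
K=tri(t,T,s,S);print(K)
# disc tops (body shoulder): top-view centre, scene-view centre
T=(np.array([[489,87],[616,79]])+.5)/3-.5+[135,115]
S=(np.array([[299,282],[169,283]])+.5)/3-.5+[110,150]
print(tri(t,T,s,S))
P=np.array([[.6196,.0828],[.6248,.0135],[.6306,-.0651],[.6344,-.1309]]);print(K[:,:2]-P)
cv2.imwrite("pics/g.png",cv2.resize(s["image"][220:285,140:235][:,:,::-1],(798,546),interpolation=cv2.INTER_CUBIC))
print(env.get_state()["clock"])
E
```

```text
[[ 0.6195  0.0825  0.0561]
 [ 0.623   0.0145  0.0623]
 [ 0.6288 -0.0636  0.0685]
 [ 0.6351 -0.13    0.0762]]
[[ 0.6288 -0.0641  0.0455]
 [ 0.6339 -0.1305  0.0494]]
[[-0.0001 -0.0003]
 [-0.0018  0.001 ]
 [-0.0018  0.0015]
 [ 0.0007  0.0009]]
31.45
```

View pics/g.png

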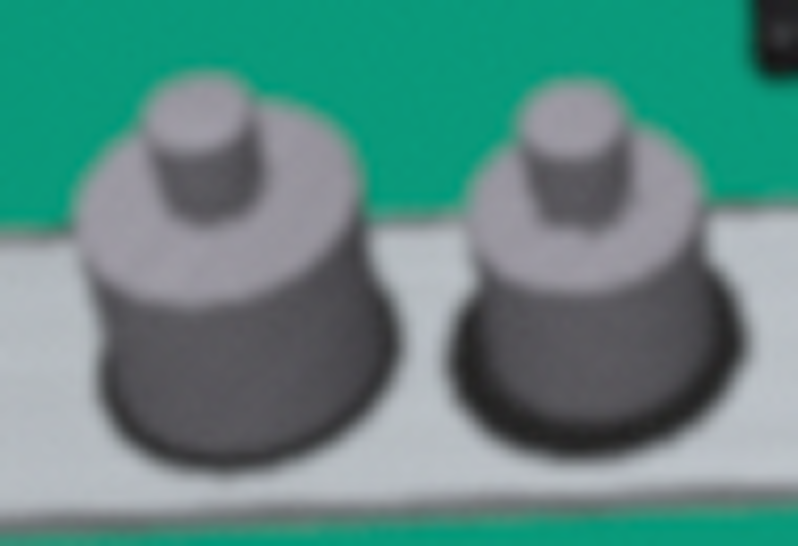

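In the crop, w52 (left) sits flat and concentric on its pad. Its knob and shoulder centres match within about 1.3 mm, so it's upright. All four weights are within about 2 mm of their pad centres, so I'm handing in.

```bash
python3 -c "
from workcell import env
print(env.hand_in())"
```

```text
the job is handed in; nothing more can be done
None
```

The job is handed in (no verdict returned): the four weights stand upright on the rail pads in order of size from the post, each within about 2 mm of its pad's centre, with no sign in the pictures that the tablet moved, at about 31 s on the clock.

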